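# Raise the fume cabinet's sash to the pointer

### The arm

A 6-joint arm with a two-finger parallel gripper is mounted at the origin on the work surface. World frame = base frame: x ahead of the robot, y to its left, z up, the work surface at z = 0. Lengths are in mm, angles in degrees, forces in N, time in s.
With the tool pointing down it reaches from about 275 to 825 mm from the base axis. Payload 5.2 kg.
Tool frame: the origin (TCP) lies at the very end of the fingers, on their centre line; the grasp point (between the pads) lies 19 mm behind it (arm.grasp_offset is the distance from the TCP to the grasp point, in mm); z points along the fingers, y is the direction in which the jaws open and shut (so a half turn about z gives the same grasp; the last joint's range is limited). The gripper opens to 93 mm and grips with 3 to 60 N. Pads are 15 mm wide; open, the fingers measure 128 mm over their backs; the gripper's body (75 mm by 188 mm) begins 65 mm behind the grasp point.
Start: joints at [64.412, 14.817, 87.949, -0, 77.235, -11.62], TCP at [132.743, 533.746, 218.653] pointing down, gripper open.
Joint ranges: [-179.93, 179.93], [-52.35, 119.4], [10.71, 147.94], [-69.91, 249.91], [12.55, 155.21], [-178.61, 178.61]. Speed limits (degrees/s): [147.25, 147.25, 180, 180, 180, 180].

### API

Orientations are given as [roll, pitch, yaw] about the fixed x, y, z axes, in that order (R = Rz(yaw) Ry(pitch) Rx(roll)).
In Python, from workcell import arm gives the robot as it stands.
- The arm moves only by the tool carry_out, never from a script. Its argument "series" is a list of rows, each a list of 5 numbers: the opening, from 0 (shut) to 1 (fully open), then the shift along the world's x, y, z scaled (see below), then the turn about the world's z scaled (see below). In form: [[claw, dx, dy, dz, twist], ...]. A call has 1 to 12 rows; each row is the pose to reach, as a shift and turn from the pose commanded when the call began, turning the shorter way round; what a row does not reach only later rows make up. The controller multiplies each number of a shift by 400 mm and each number of a turn by 180 degrees. A row lasts 1/10 s, in which the tool goes at most 50 mm and 8.59 degrees, less where a joint would pass 70% of its speed; a pose out of reach is approached as far as the arm can. A call with a number of a shift or a turn outside -1 to 1 is refused whole. A call with a gripper value outside its range is refused whole. The fingers move at their own pace and stop on an object; "squeeze" is the grip in N (left out, the last holds). Time passes only in rows, so rows that repeat a pose let the fingers close. It gives the time, the measured TCP pose, the force and the opening at its end, in the units of the state.
- arm.state(): the state, without advancing time (a new reading comes with each control period).
- arm.read_camera(name): name is "scene" or "top" or "wrist"; returns the picture (384x512x3 uint8, blue, green, red); there is no depth.
- arm.camera_params(name): a dict with "fx", "fy", "cx", "cy" (pixels), "R" (3x3) and "t" (3): a world point X has camera coordinates R X + t; the wrist camera has in their place "mount" (4x4, takes a point from camera to tool coordinates, whose origin is the TCP and whose axes are the flange's). Camera axes: x right, y down, z forward; pixel columns grow to the right and rows downward; lengths in mm; the calibration is good to about 2 mm. A picture is of the moment at which its call begins: read the wrist's pose just before it. camera_params takes no time and is no camera call.
- arm.close_job(): hands the job in, once; it reports no verdict.
The state is a dict: "time": time; "qpos": joint angles; "qvel": joint speeds; "effort": joint torques, N m; "ee_pos": TCP position; "tcp_rot": TCP orientation; "ft_force": force on the tool from outside, world axes, zero at the start; "moment": the same for the moment, N m; "finger_gap": finger opening in mm.
Only numpy, scipy, OpenCV 4.12 (cv2) and the standard library are available. Lean on these libraries where they do the work, as an engineer would, in place of code of your own. Each camera call takes 0.05 s, during which the arm holds its last target.

### The job

The small fume cabinet on the bench has a sloping, counterweighted clear window with a lip along its lower edge. Push the window up from beneath its lip, slowly and with the fingertips, until the lip lines up with the pointer bar clamped on the cabinet's left-hand rail, then take the hand away so that the window stays there by itself. Do not pinch the lip or touch its upper face, do not shift the pointer, and leave the jar, the reel and the screwdriver where they stand.

Things in the scene. Friction and masses are not known exactly. Their poses are not given: they have to be found in the camera images.
- lip (a point): Middle of the lip's underside, the face to push on: half-way along, 20 mm out from the window. The lip is a straight dark steel bar along the window's lower edge, 280 mm long, 40 mm out from the window, 12 mm thick (its upper face must not be touched). Axes as sash. It moves only along z: about 2 to 6 N moves it, up to 180 mm above closed, and it stays wherever it is left.
- sash: Clear window with its lip, 300 mm wide, 200 high, 6 thick, thin aluminium frame, balanced by a hidden counterweight. Origin: middle of its lower edge on the outer face, level with the lip's underside. z: up the slope (45 degrees, away from the robot), its way of sliding; x: square into the cabinet (45 degrees down and ahead); y: left along the lip. It starts 0 to 30 mm up from closed.
- mark (a point): Underside of the pointer, half-way out (20 mm): a dark steel bar with a black thumb knob, 38 mm along y, 40 mm out, 12 mm thick like the lip, clamped on the left rail 8 mm beyond the lip's end. Axes as sash. At the right height lip and pointer form one line: lip and mark are equal along z. At the start the lip is 45 to 150 mm below. A knock can shift it.
- cabinet: Fume cabinet, 340 mm deep, 400 wide, 400 high, clear sides and back, white base and top; fixed. Origin: middle of its underside; x away from the robot, y left. The closed window's lower edge lies at x -170 mm, 100 mm up; below it is an upright white panel with free space in front. Side rails, flush with the window, at y 155 to 185 mm either side.
- jar: Closed glass jar, 48 mm across, 60 mm high, near the right front corner of the cabinet. Origin: centre of its underside. A bystander.
- reel: Steel solder reel, 56 mm across, 35 mm high, with a 20 mm hole, near the left front corner of the cabinet. Origin: centre of its underside. A bystander.
- driver: Screwdriver with orange handle, 170 mm long, lying on the bench to the left of the cabinet. A bystander.

How it is judged (in metres and radians):
On the way:
1. the fingers push the window up (contact force between the fingers and sash above 0.5 N and linear speed of sash above 0.004 m/s), for 0.1 s.
At the end, for the whole second after the job is handed in: The lip is within 8 mm of the pointer along the slope, the window is at rest, the pointer is within 5 mm and the jar, reel and screwdriver within 20 mm of where they started (z of lip in the frame of mark between -0.008 and 0.008 m and linear speed of sash below 0.005 m/s and distance of mark from where it was at the start of the episode below 0.005 m and distance of each of jar, reel, driver from where it was at the start of the episode below 0.02 m); the robot touches nothing.
It fails at once if the lip's upper face is touched (lip pinched, or pressed from above) (contact force between anything else and lip_top above 1 N).
It fails at once if the window is flung (faster than 0.3 m/s) (linear speed of sash above 0.3 m/s).
It fails at once if the pointer is shifted (distance of mark from where it was at the start of the episode above 0.005 m).
It fails at once if the jar, reel or screwdriver is moved or lifted (distance of any of jar, reel, driver from where it was at the start of the episode above 0.02 m).
It also fails if it takes over 45 s, if anything falls off the work surface, if the arm or the gripper's body presses on something with over 40 N, if the wrist force passes 120 N, or if a joint passes its speed limit or range.

## Working session

There is one attempt and no reset: what is moved stays moved. The work goes in short steps, Python scripts to look and compute and a tool call to move; the robot and the scene stay as the last step left them, time stands still between calls to the robot, and variables do not carry over. Pictures are saved under pics/ and viewed, and the job is handed in when it is done.

Besides the shell and the picture viewer there is one more tool, called after "Request:" in YAML: its name, and indented under it one key for each argument. carry_out: Moves the arm, as the interface text tells. Shifts and turns lie within -1 to 1; 1 stands for 400 mm of shift or 180 degrees of turn. Its arguments: {"type":"object","properties":{"series":{"type":"array","items":{"type":"array","items":{"type":"number"}}},"squeeze":{"type":"number"}},"required":["series"]}

```bash
mkdir -p pics; ls
python3 - <<'E'
from workcell import arm
import cv2
print(arm.state())
for n in("scene","top"):
    p=arm.camera_params(n);print(n,p)
    cv2.imwrite(f"pics/{n}0.png",arm.read_camera(n))
print(arm.camera_params("wrist"))
E
```

```text
pics
{'time': 0.0, 'qpos': array([ 6.44103130e+01,  1.48575365e+01,  8.80113712e+01, -5.87371795e-04,
        7.72325591e+01, -1.16209588e+01]), 'qvel': array([ 0.02644305, -0.0893482 ,  0.09061829, -0.02538751,  0.09067992,
        0.04292755]), 'effort': array([-1.35994502e-03, -4.37317622e+01, -2.84000409e+01,  7.17291632e-02,
        4.13269876e-02, -1.67714488e-04]), 'ee_pos': array([132.52152562, 533.2400389 , 217.83181797]), 'tcp_rot': array([-1.79900498e+02, -1.98782020e-02,  1.66031385e+02]), 'ft_force': array([-0.29480853,  0.28204374,  0.3001582 ]), 'moment': array([-0.0313251 ,  0.00317665, -0.0043191 ]), 'finger_gap': 93.13117730595293}
scene {'fx': 480.0272171061956, 'fy': 480.0272171061956, 'cx': 260.4473833191954, 'cy': 189.209167763166, 'R': array([[ 0.12299653,  0.99239605, -0.00468385],
       [ 0.92285182, -0.11611055, -0.3672368 ],
       [-0.36498819,  0.04084635, -0.93011569]]), 't': array([-106.5462385 , -490.00241589, 1336.14209753])}
top {'fx': 427.15763187825405, 'fy': 427.15763187825405, 'cx': 256.6921137207957, 'cy': 187.81847816728222, 'R': array([[ 0.01983941, -0.99977499,  0.00750751],
       [-0.98951136, -0.02070928, -0.14296288],
       [ 0.14308619, -0.00459247, -0.98969958]]), 't': array([  29.45774202,  584.89607987, 1186.62200603])}
{'fx': 288.8409764523712, 'fy': 288.8409764523712, 'cx': 257.47865634699815, 'cy': 190.08623924836212, 'mount': array([[-6.72464810e-04, -9.57934650e-01, -2.86985634e-01,
         8.16148000e+01],
       [ 9.99999368e-01, -9.02680459e-04,  6.69875011e-04,
         9.57214761e-01],
       [-9.00752808e-04, -2.86985002e-01,  9.57934652e-01,
        -1.67267950e+02],
       [ 0.00000000e+00,  0.00000000e+00,  0.00000000e+00,
         1.00000000e+00]])}
```

View pics/scene0.png

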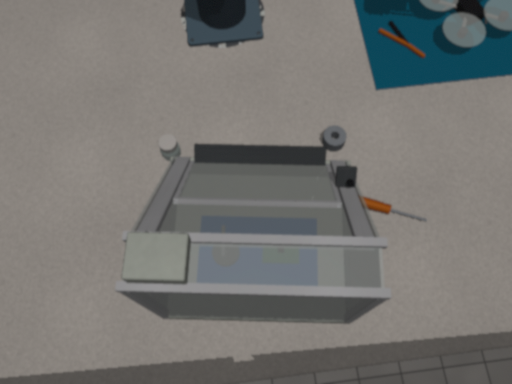

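View pics/top0.png

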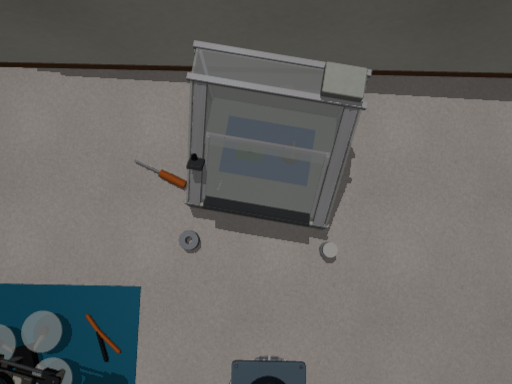

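Run:
```python
import cv2
a=cv2.imread("pics/scene0.png");b=cv2.imread("pics/top0.png")
cv2.imwrite("pics/s1.png",cv2.resize(a[130:250,110:400],(783,324)[:2] and (0,0) or None,fx=2.7,fy=2.7,interpolation=cv2.INTER_CUBIC))
c=b[130:250,170:350]
cv2.imwrite("pics/t1.png",cv2.resize(c,(0,0),fx=4.4,fy=4.4,interpolation=cv2.INTER_CUBIC))
```

```text
(no output)
```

View pics/s1.png

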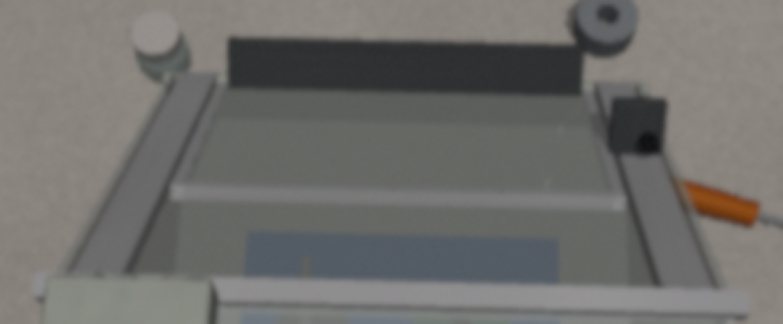

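View pics/t1.png

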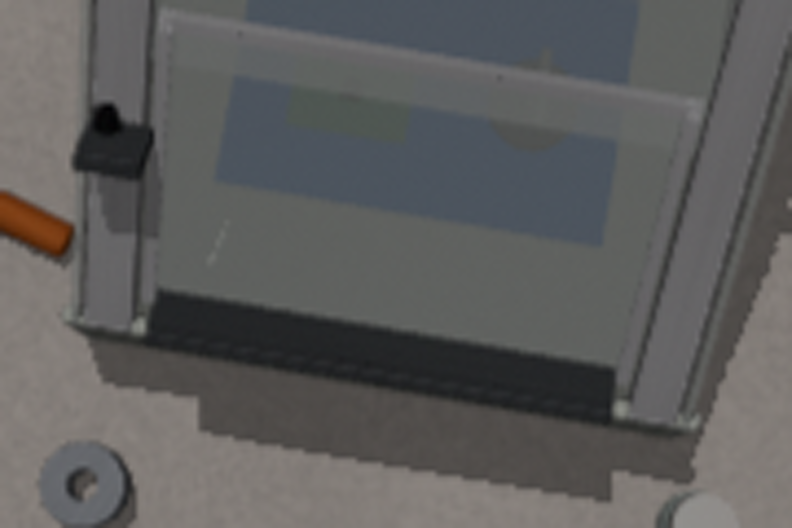

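```bash
cat > h.py <<'E'
import numpy as np
from workcell import arm
P={n:arm.camera_params(n) for n in("scene","top")}
def proj(n,X):
    p=P[n];c=np.atleast_2d(X)@np.array(p["R"]).T+p["t"]
    return np.c_[p["fx"]*c[:,0]/c[:,2]+p["cx"],p["fy"]*c[:,1]/c[:,2]+p["cy"]]
def W(q,s,o,y):
    cx,cy,a=q[:3];r=.5**.5
    x=-170+r*s-r*o;z=100+r*s+r*o
    return np.array([cx+np.cos(a)*x-np.sin(a)*y,cy+np.sin(a)*x+np.cos(a)*y,z])
E
cat > fit.py <<'E'
from h import *
from scipy.optimize import least_squares
S=lambda u,v:(110+u/2.7,130+v/2.7)
T=lambda u,v:(170+u/4.4,130+v/4.4)
# lip/pointer: ds,o,y,kind
F=[("scene",S(228,38),0,40,-140,0),("scene",S(583,50),0,40,140,0),("scene",S(230,86),12,0,-140,0),("scene",S(582,95),12,0,140,0),
("scene",S(608,98),0,40,148,1),("scene",S(665,98),0,40,186,1),("scene",S(664,155),12,0,186,1),("scene",S(612,152),12,0,148,1),
("top",T(148,335),0,40,140,0),("top",T(611,420),0,40,-140,0),("top",T(162,290),12,0,140,0),("top",T(614,367),12,0,-140,0),
("top",T(75,168),0,40,186,1),("top",T(138,178),0,40,148,1),("top",T(85,125),12,0,186,1),("top",T(153,130),12,0,148,1)]
def res(q): return np.concatenate([proj(n,W(q,q[3+k]+ds,o,y))[0]-uv for n,uv,ds,o,y,k in F])
r=least_squares(res,[650,0,-.1,10,100],loss="soft_l1")
q=r.x;print(q,np.degrees(q[2]));print(res(q).reshape(-1,2).round(1))
J=r.jac;print("sd",np.sqrt(np.diag(np.linalg.inv(J.T@J))).round(2))
print("lip edge mid",W(q,q[3],40,0),"y+-140",W(q,q[3],40,140),W(q,q[3],40,-140),"target",W(q,q[4],40,0))
E
python3 fit.py
```

```text
[ 6.71349135e+02  1.84107406e+01 -1.50955089e-01  2.53216053e+01
  1.39213493e+02] -8.64908949765108
[[-0.2 -0.5]
 [-0.3 -2. ]
 [-1.1  1.3]
 [-0.7  1. ]
 [ 0.7 -0.8]
 [-0.4 -0.3]
 [-1.   0.4]
 [-1.6  1. ]
 [-1.8  1.4]
 [-1.1  0.4]
 [-1.5 -1.2]
 [-0.6 -0.8]
 [-1.4  0.7]
 [-0.5  1.1]
 [ 0.4 -2.2]
 [-0.2 -0.8]]
sd [2.6  1.12 0.01 4.75 4.37]
lip edge mid [493.02123244  45.53660159 146.1893501 ] y+-140 [514.07477244 183.94450763 146.1893501 ] [471.96769244 -92.87130445 146.1893501 ] target [572.63912064  33.42574433 226.72307585]
```

Request:
carry_out:
  series:
    - [0,0.4,-0.65,0,0.03]
    - [0,0.4,-0.65,0,0.03]
    - [0,0.4,-0.65,0,0.03]
    - [0,0.4,-0.65,0,0.03]
    - [0,0.4,-0.65,0,0.03]
    - [0,0.4,-0.65,0,0.03]
    - [0,0.4,-0.65,0,0.03]
    - [0,0.4,-0.65,0,0.03]

```text
time: 0.9
ee_pos: [293.3, 272.8, 218.6]
tcp_rot: [180.0, -0.0, 171.2]
ft_force: [-0.4, 0.7, -0.4]
finger_gap: 33.5
```

Request:
carry_out:
  series:
    - [0,0.36,-0.6,-0.05,0]
    - [0,0.36,-0.6,-0.05,0]
    - [0,0.36,-0.6,-0.05,0]
    - [0,0.36,-0.6,-0.05,0]
    - [0,0.36,-0.6,-0.05,0]
    - [0,0.36,-0.6,-0.05,0]
    - [0,0.36,-0.6,-0.05,0]
    - [0,0.36,-0.6,-0.05,0]
    - [0,0.36,-0.6,-0.05,0]

```text
time: 1.8
ee_pos: [436.1, 35.8, 198.4]
tcp_rot: [180.0, -0.1, 171.6]
ft_force: [-0.1, 0.9, -0.4]
finger_gap: 0.4
```

Run:
```python
from workcell import arm
import cv2
print(arm.state()["ee_pos"],arm.state()["tcp_rot"],arm.state()["finger_gap"])
for n in("scene","top","wrist"): cv2.imwrite(f"pics/{n}2.png",arm.read_camera(n))
w=cv2.imread("pics/wrist2.png")
cv2.imwrite("pics/w2.png",cv2.resize(w,(0,0),fx=1.5,fy=1.5))
```

```text
[436.05827357  35.76144681 198.44337999] [ 1.79960989e+02 -5.93264659e-02  1.71569662e+02] 0.42136429199133046
```

View pics/w2.png

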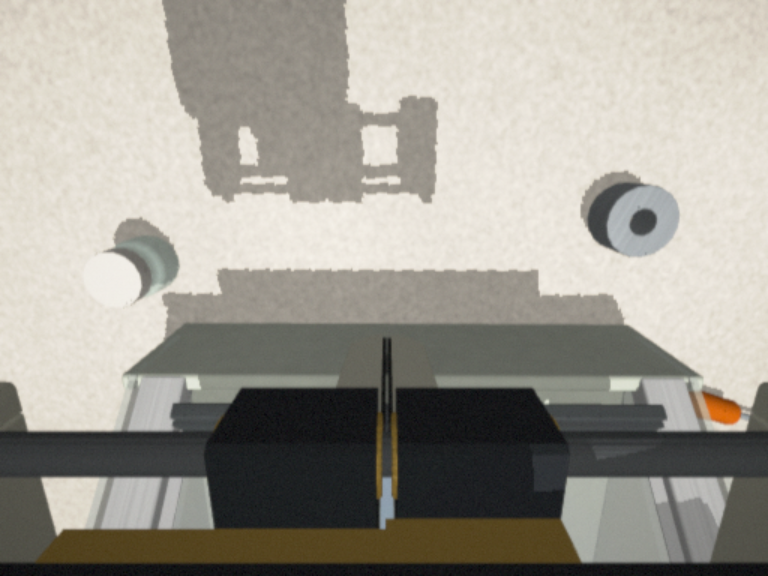

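View pics/top2.png

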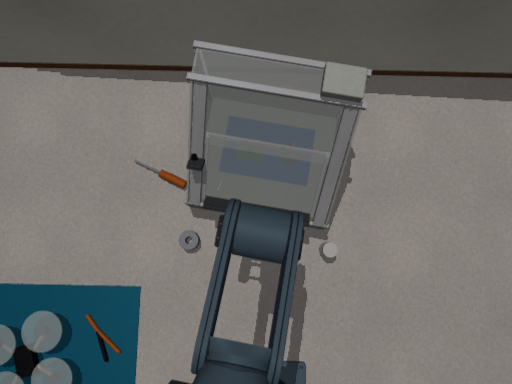

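Run:
```python
import cv2
w=cv2.imread("pics/wrist2.png")
cv2.imwrite("pics/w2a.png",cv2.resize(w[235:300,80:180],(0,0),fx=7,fy=7,interpolation=cv2.INTER_CUBIC))
cv2.imwrite("pics/w2b.png",cv2.resize(w[235:300,370:480],(0,0),fx=7,fy=7,interpolation=cv2.INTER_CUBIC))
```

```text
(no output)
```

View pics/w2a.png

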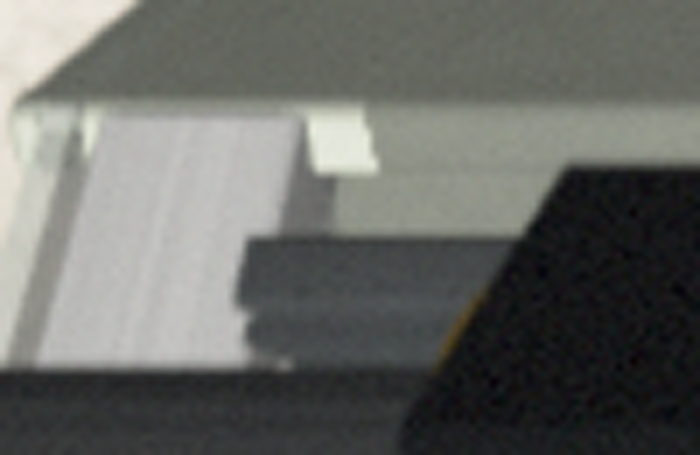

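View pics/w2b.png

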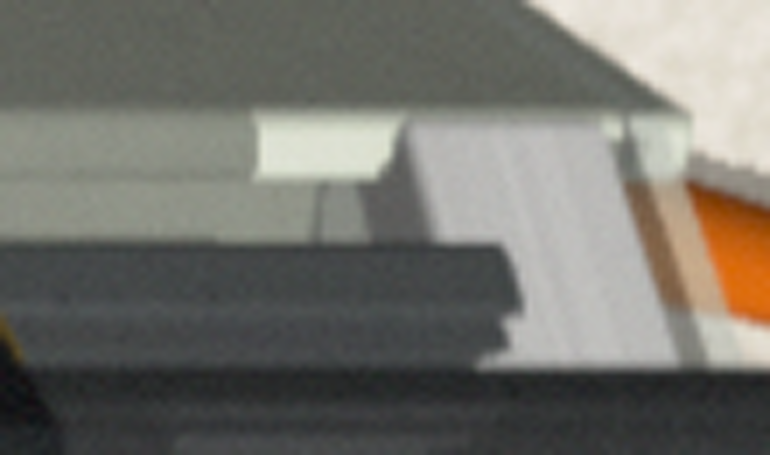

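```bash
cat > fit2.py <<'E'
exec(open("fit.py").read().split("r=least")[0])
from scipy.spatial.transform import Rotation as Ro
M=np.array(arm.camera_params("wrist")["mount"]);wp=arm.camera_params("wrist")
T0=np.eye(4);T0[:3,:3]=Ro.from_euler("xyz",[179.961,-.059,171.57],degrees=True).as_matrix();T0[:3,3]=[436.06,35.76,198.44]
Ci=np.linalg.inv(T0@M)
def pw(X):
    c=Ci[:3,:3]@X+Ci[:3,3];return np.array([wp["fx"]*c[0]/c[2]+wp["cx"],wp["fy"]*c[1]/c[2]+wp["cy"]])
G=[((115.4,269),0,40,-140,0),((441.9,269.7),0,40,140,0),((114,278.6),12,40,-140,0),((444.6,280),12,40,140,0),((468.3,251.4),0,0,200,None),((82.1,249.7),0,0,-200,None)]
def res2(q): return np.concatenate([res(q)]+[pw(W(q,(0 if k is None else q[3+k])+ds,o,y))-uv for uv,ds,o,y,k in G])
r=least_squares(res2,[650,0,-.1,10,100],loss="soft_l1")
q=r.x;print(q,np.degrees(q[2]));print(res2(q).reshape(-1,2).round(1))
J=r.jac;print("sd",np.sqrt(np.diag(np.linalg.inv(J.T@J))).round(2))
print("lip edge -20",W(q,q[3],40,-20),"target",W(q,q[4],40,-20))
E
python3 fit2.py
```

```text
[ 6.69803708e+02  1.92110475e+01 -1.54325097e-01  2.60081619e+01
  1.40621691e+02] -8.842176735816924
[[ 0.3 -1.3]
 [ 0.3 -2.3]
 [-0.6  0.5]
 [-0.1  0.6]
 [ 1.3 -1. ]
 [ 0.2 -0.5]
 [-0.5  0.2]
 [-1.2  0.7]
 [-2.3  1.6]
 [-1.6  1. ]
 [-2.  -1. ]
 [-1.  -0.3]
 [-1.8  0.6]
 [-0.9  1. ]
 [ 0.  -2.3]
 [-0.5 -0.9]
 [ 0.  -2.2]
 [-1.3 -1.3]
 [-2.   2.6]
 [ 0.3  2.8]
 [ 1.1  1. ]
 [-2.7  0.7]]
sd [0.84 0.7  0.   1.16 2.57]
lip edge -20 [488.97366641  27.1007869  146.67481893] target [569.05450237  14.64324952 227.71882257]
```

Request:
carry_out:
  series:
    - [0,0,0,-0.08,0]
    - [0,0,0,-0.16,0]
    - [0,0,0,-0.16,0]
    - [0,0.04,-0.006,-0.16,0]
    - [0,0.075,-0.012,-0.16,0]
    - [0,0.075,-0.012,-0.16,0]

```text
time: 2.55
ee_pos: [468.9, 28.9, 136.3]
tcp_rot: [-180.0, 0.2, 171.5]
ft_force: [-0.2, 0.5, -0.6]
finger_gap: 0.5
```

Request:
carry_out:
  series:
    - [0,0.005,-0.001,0,0]
    - [0,0.01,-0.0015,0,0]
    - [0,0.015,-0.0025,0,0]
    - [0,0.02,-0.003,0,0]
    - [0,0.02,-0.003,0,0]

```text
time: 3.05
ee_pos: [474.9, 27.7, 134.8]
tcp_rot: [-180.0, 0.0, 171.4]
ft_force: [-0.1, -0.5, -0.1]
finger_gap: 0.6
```

Run:
```python
from workcell import arm
import cv2
s=arm.state();print(s["ee_pos"],s["ft_force"])
w=arm.read_camera("wrist")
cv2.imwrite("pics/w3.png",cv2.resize(w,(0,0),fx=1.5,fy=1.5))
```

```text
[474.86681582  27.71929813 134.77419446] [-0.11852104 -0.45618526 -0.11346631]
```

View pics/w3.png

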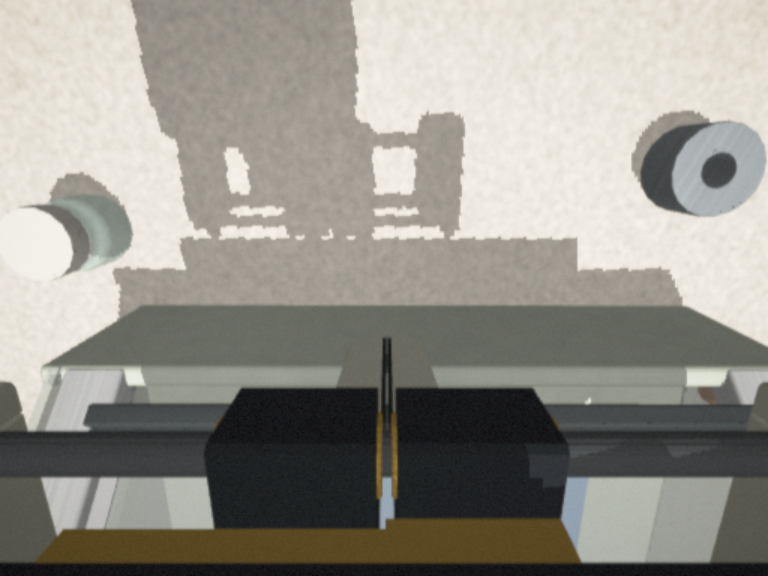

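Request:
carry_out:
  series:
    - [0,0.005,-0.001,0,0]
    - [0,0.01,-0.0015,0,0]
    - [0,0.01,-0.0015,0,0]

```text
time: 3.4
ee_pos: [479.0, 27.1, 134.6]
tcp_rot: [180.0, 0.0, 171.4]
ft_force: [-0.3, 0.8, -0.5]
finger_gap: 0.4
```

Request:
carry_out:
  series:
    - [0,0.005,-0.001,0,0]
    - [0,0.01,-0.0015,0,0]
    - [0,0.01,-0.0015,0,0]

```text
time: 3.7
ee_pos: [480.9, 26.8, 134.3]
tcp_rot: [-180.0, -0.2, 171.4]
ft_force: [-6.1, -0.4, 4.0]
finger_gap: 0.6
```

Request:
carry_out:
  series:
    - [0,0.005,-0.0008,0.005,0]
    - [0,0.01,-0.0015,0.01,0]
    - [0,0.015,-0.0023,0.015,0]
    - [0,0.02,-0.003,0.02,0]
    - [0,0.025,-0.004,0.025,0]
    - [0,0.03,-0.0046,0.03,0]
    - [0,0.035,-0.0054,0.035,0]
    - [0,0.04,-0.006,0.04,0]
    - [0,0.045,-0.007,0.045,0]
    - [0,0.05,-0.0077,0.05,0]
    - [0,0.055,-0.0085,0.055,0]
    - [0,0.06,-0.009,0.06,0]

```text
time: 4.9
ee_pos: [504.0, 23.3, 157.8]
tcp_rot: [-180.0, -0.4, 171.4]
ft_force: [-6.8, -0.0, 2.5]
finger_gap: 0.5
```

Run:
```python
from workcell import arm
import cv2
s=arm.state();print(s["ee_pos"],s["ft_force"])
w=arm.read_camera("wrist")
cv2.imwrite("pics/w4.png",cv2.resize(w,(0,0),fx=1.5,fy=1.5))
b=arm.read_camera("top");cv2.imwrite("pics/top4.png",b);a=arm.read_camera("scene");cv2.imwrite("pics/scene4.png",a)
cv2.imwrite("pics/s4.png",cv2.resize(a[130:250,110:400],(0,0),fx=2.7,fy=2.7,interpolation=cv2.INTER_CUBIC))
```

```text
[504.02408441  23.27804591 157.81416341] [-6.79344272 -0.03333919  2.49061264]
```

View pics/w4.png

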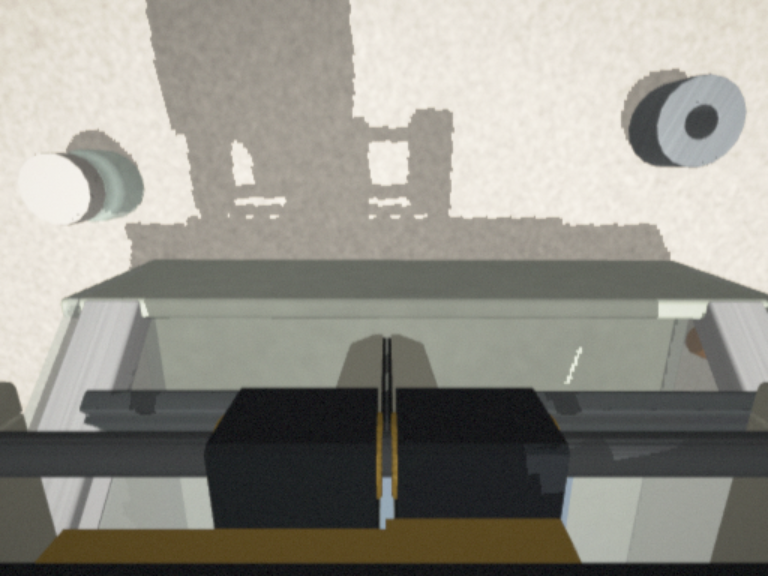

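View pics/s4.png

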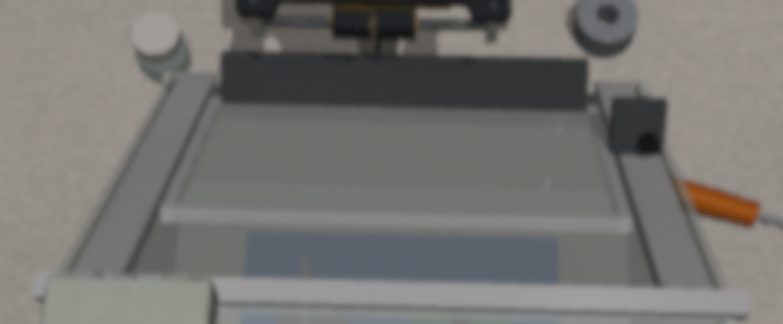

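Request:
carry_out:
  series:
    - [0,0.005,-0.0008,0.005,0]
    - [0,0.01,-0.0015,0.01,0]
    - [0,0.015,-0.0023,0.015,0]
    - [0,0.02,-0.003,0.02,0]
    - [0,0.025,-0.004,0.025,0]
    - [0,0.03,-0.0046,0.03,0]
    - [0,0.035,-0.0054,0.035,0]
    - [0,0.04,-0.006,0.04,0]
    - [0,0.045,-0.007,0.045,0]
    - [0,0.05,-0.0077,0.05,0]
    - [0,0.055,-0.0085,0.055,0]
    - [0,0.06,-0.009,0.06,0]

```text
time: 6.25
ee_pos: [527.8, 19.7, 181.9]
tcp_rot: [-180.0, -0.4, 171.4]
ft_force: [-8.3, 0.5, 2.1]
finger_gap: 0.6
```

Run:
```python
from workcell import arm
import cv2
s=arm.state();print(s["ee_pos"],s["ft_force"])
b=arm.read_camera("top");cv2.imwrite("pics/top5.png",b);a=arm.read_camera("scene");cv2.imwrite("pics/scene5.png",a)
cv2.imwrite("pics/s5.png",cv2.resize(a[130:250,110:400],(0,0),fx=2.7,fy=2.7,interpolation=cv2.INTER_CUBIC))
cv2.imwrite("pics/t5.png",cv2.resize(b[130:250,170:350],(0,0),fx=4.4,fy=4.4,interpolation=cv2.INTER_CUBIC))
```

```text
[527.83683947  19.67502236 181.86262802] [-8.29687538  0.52740668  2.10324189]
```

View pics/t5.png

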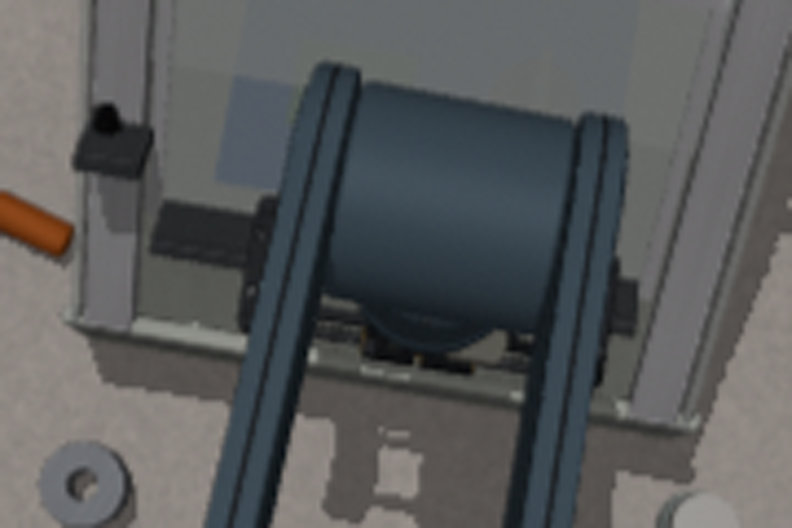

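View pics/s5.png

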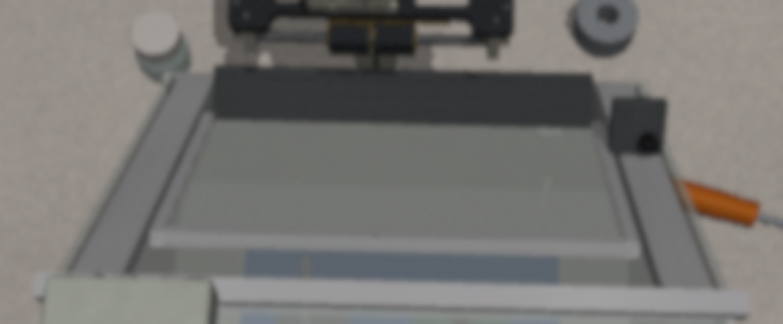

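```bash
cat > now.py <<'E'
from h import *
from scipy.optimize import least_squares
q=[669.8,19.21,-.15433]
S=lambda u,v:(110+u/2.7,130+v/2.7)
T=lambda u,v:(170+u/4.4,130+v/4.4)
def one(name,F,s0):
    f=lambda s:np.concatenate([proj(n,W(q,s[0]+ds,o,y))[0]-uv for n,uv,ds,o,y in F])
    r=least_squares(f,[s0]);print(name,r.x[0].round(1),f(r.x).round(1))
one("ptr scene",[("scene",S(608,98),0,40,148),("scene",S(612,152),12,0,148)],140)
one("ptr top",[("top",T(138,178),0,40,148),("top",T(153,130),12,0,148)],140)
one("lip0 scene",[("scene",S(583,50),0,40,140),("scene",S(582,95),12,0,140)],26)
one("lip0 top",[("top",T(148,335),0,40,140),("top",T(162,290),12,0,140)],26)
one("lip5 scene",[("scene",S(593,75),0,40,140),("scene",S(593,126),12,0,140)],90)
one("lip5 top",[("top",T(150,250),0,40,140),("top",T(165,200),12,0,140)],90)
E
python3 now.py
```

```text
ptr scene 141.0 [ 1.3 -1.  -1.1  0.8]
ptr top 141.0 [-0.9  0.9 -0.5 -1. ]
lip0 scene 30.4 [ 0.5 -1.7  0.1  1.4]
lip0 top 27.5 [-2.3  1.2 -1.9 -1.4]
lip5 scene 93.7 [-0.  -0.9 -0.9  1.1]
lip5 top 92.9 [-1.4  0.6 -1.2 -0.8]
```

Request:
carry_out:
  series:
    - [0,0.005,-0.0008,0.005,0]
    - [0,0.01,-0.0015,0.01,0]
    - [0,0.015,-0.0023,0.015,0]
    - [0,0.02,-0.003,0.02,0]
    - [0,0.025,-0.004,0.025,0]
    - [0,0.03,-0.0046,0.03,0]
    - [0,0.035,-0.0054,0.035,0]
    - [0,0.04,-0.006,0.04,0]
    - [0,0.045,-0.007,0.045,0]
    - [0,0.05,-0.0077,0.05,0]
    - [0,0.055,-0.0085,0.055,0]
    - [0,0.06,-0.009,0.06,0]

```text
time: 7.55
ee_pos: [551.7, 16.0, 205.9]
tcp_rot: [-180.0, -0.4, 171.4]
ft_force: [-9.5, -0.7, 2.7]
finger_gap: 0.8
```

```bash
cat > look.py <<'E'
import sys
from workcell import arm
import cv2
k=sys.argv[1]
s=arm.state();print(s["time"],s["ee_pos"],s["ft_force"])
b=arm.read_camera("top");a=arm.read_camera("scene")
cv2.imwrite(f"pics/s{k}.png",cv2.resize(a[130:220,300:380],(0,0),fx=6,fy=6,interpolation=cv2.INTER_CUBIC))
cv2.imwrite(f"pics/t{k}.png",cv2.resize(b[130:220,170:270],(0,0),fx=6,fy=6,interpolation=cv2.INTER_CUBIC))
E
python3 look.py 6
```

```text
7.55 [551.69531904  16.00984233 205.94273021] [-9.48048533 -0.74796837  2.70955939]
```

View pics/t6.png

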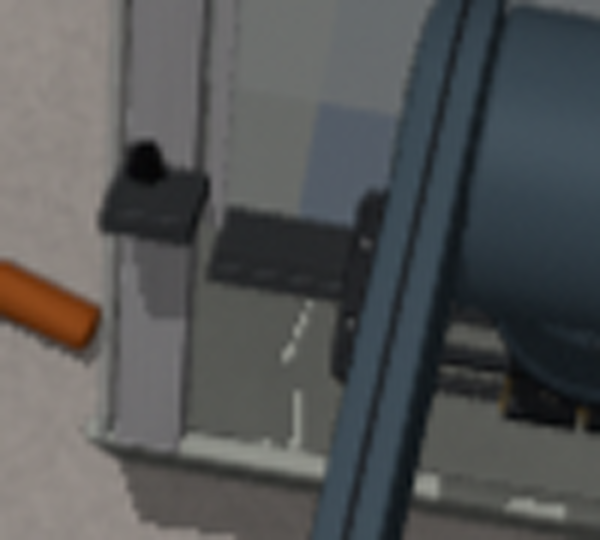

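View pics/s6.png

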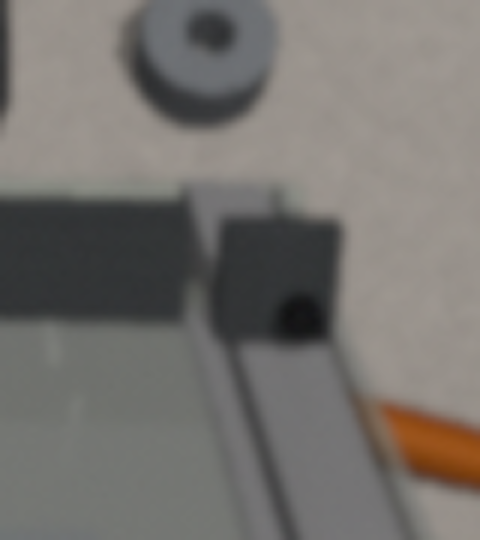

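```bash
cat >> now.py <<'E'
print("----")
S=lambda u,v:(300+u/6,130+v/6)
T=lambda u,v:(170+u/6,130+v/6)
one("ptr scene",[("scene",S(222,218),0,40,148),("scene",S(218,340),12,0,148)],140)
one("ptr top",[("top",T(190,244),0,40,148),("top",T(210,178),12,0,148)],140)
one("lip6 scene",[("scene",S(185,200),0,40,140),("scene",S(185,318),12,0,140)],90)
one("lip6 top",[("top",T(208,280),0,40,140),("top",T(228,208),12,0,140)],90)
E
python3 now.py
```

```text
ptr scene 141.0 [ 1.3 -1.  -1.1  0.8]
ptr top 141.0 [-0.9  0.9 -0.5 -1. ]
lip0 scene 30.4 [ 0.5 -1.7  0.1  1.4]
lip0 top 27.5 [-2.3  1.2 -1.9 -1.4]
lip5 scene 93.7 [-0.  -0.9 -0.9  1.1]
lip5 top 92.9 [-1.4  0.6 -1.2 -0.8]
----
ptr scene 143.1 [-0.4 -0.6 -0.7  0.9]
ptr top 140.5 [-1.2  0.8 -0.8 -1. ]
lip6 scene 125.3 [ 0.5 -1.  -0.4  0.8]
lip6 top 125.5 [-1.3  0.3 -1.  -0.5]
```

Request:
carry_out:
  series:
    - [0,0.005,-0.0008,0.005,0]
    - [0,0.01,-0.0015,0.01,0]
    - [0,0.015,-0.0023,0.015,0]
    - [0,0.02,-0.003,0.02,0]
    - [0,0.025,-0.004,0.025,0]
    - [0,0.025,-0.004,0.025,0]

```text
time: 8.25
ee_pos: [562.1, 14.4, 216.4]
tcp_rot: [-180.0, -0.3, 171.4]
ft_force: [-9.4, -0.4, 6.3]
finger_gap: 0.3
```

```bash
python3 look.py 7
```

```text
8.25 [562.14139593  14.42260445 216.39738137] [-9.44917144 -0.42592102  6.34238507]
```

View pics/t7.png

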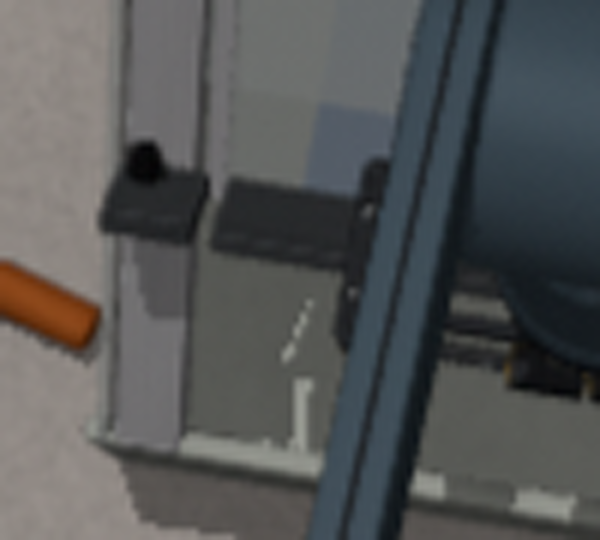

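View pics/s7.png

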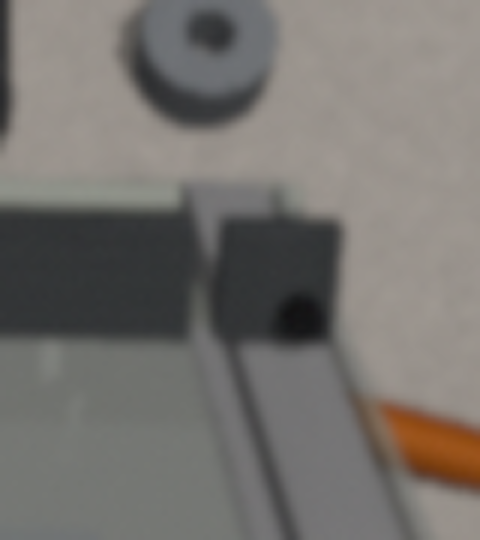

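Request:
carry_out:
  series:
    - [0,0.003,-0.0005,0.003,0]
    - [0,0.003,-0.0005,0.003,0]
    - [0,0,0,0.002,0]
    - [0,-0.01,0.0015,0.002,0]
    - [0,-0.03,0.005,0.002,0]
    - [0,-0.07,0.011,0.002,0]
    - [0,-0.15,0.023,0.002,0]
    - [0,-0.25,0.039,0.002,0]
    - [0,-0.35,0.054,0.002,0]
    - [0,-0.35,0.054,0.002,0]

```text
time: 9.35
ee_pos: [419.7, 37.0, 217.0]
tcp_rot: [180.0, -0.2, 171.5]
ft_force: [0.1, 0.1, 0.3]
finger_gap: 0.7
```

```bash
python3 look.py 8
```

```text
9.35 [419.70298938  37.04392094 216.99879764] [0.10818089 0.08975222 0.33377395]
```

View pics/t8.png

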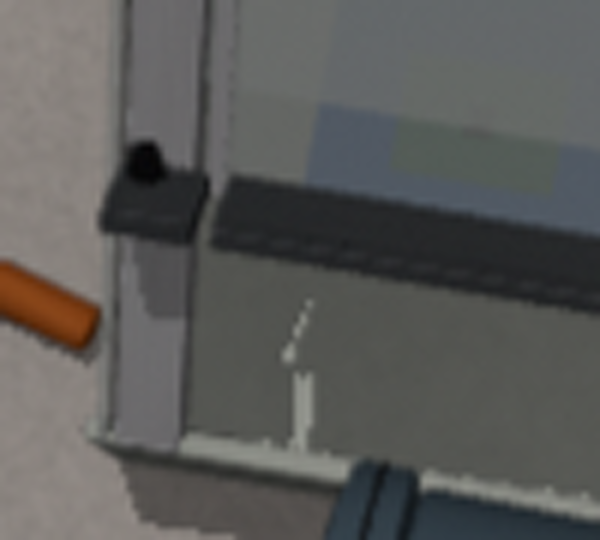

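View pics/s8.png

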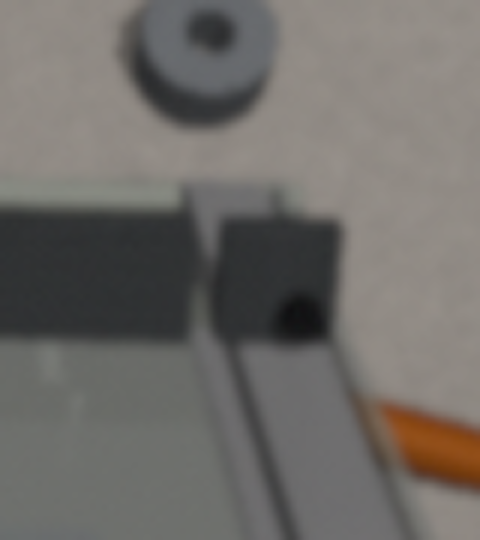

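Run:
```python
exec(open("now.py").read().split("print(\"----")[0])
S=lambda u,v:(300+u/6,130+v/6)
T=lambda u,v:(170+u/6,130+v/6)
one("lip8 scene",[("scene",S(189,212),0,40,140),("scene",S(189,338),12,0,140)],140)
one("lip8 top",[("top",T(212,246),0,40,140),("top",T(230,177),12,0,140)],140)
from workcell import arm
import cv2
a=arm.read_camera("scene");b=cv2.imread("pics/scene0.png")
for n,(x,y) in dict(jar=(169,145),reel=(334,137),driver=(375,204),ptr=(345,176)).items():
    t=b[y-14:y+14,x-14:x+14];m=cv2.matchTemplate(a[y-24:y+24,x-24:x+24],t,cv2.TM_CCOEFF_NORMED);print(n,cv2.minMaxLoc(m)[1:4:2])
print(arm.close_job())
```

```text
ptr scene 141.0 [ 1.3 -1.  -1.1  0.8]
ptr top 141.0 [-0.9  0.9 -0.5 -1. ]
lip0 scene 30.4 [ 0.5 -1.7  0.1  1.4]
lip0 top 27.5 [-2.3  1.2 -1.9 -1.4]
lip5 scene 93.7 [-0.  -0.9 -0.9  1.1]
lip5 top 92.9 [-1.4  0.6 -1.2 -0.8]
lip8 scene 139.2 [ 0.7 -0.5 -0.3  0.3]
lip8 top 142.0 [-1.6  0.6 -0.9 -0.7]
jar (0.9994985461235046, (10, 10))
reel (0.8642280101776123, (10, 10))
driver (0.9996691942214966, (10, 10))
ptr (0.9835985898971558, (10, 10))
the job is handed in; nothing more can be done
None
```

I pushed the window up about 112 mm with the closed fingertips and took the hand straight back. The job is handed in; it gave no verdict.

**How the lip was pushed:** The tool could only point straight down, so the fingers pressed the lip's lower front edge, not the middle of its underside. The rise took about 5 s at roughly 28 mm/s up the slope, with wrist forces of about 10 N or less. The lip's upper face was not touched as far as I could see.

**Last checks, just before handing in:**

| Check | Result |
|---|---|
| Lip height along the slope | 142.0 mm (top camera), 139.2 mm (scene camera) |
| Pointer height along the slope | 140.5–143.1 mm |
| Lip against pointer | top camera 1.5 mm or less above; scene camera 2–4 mm below; limit is ±8 mm |
| Jar, reel, screwdriver, pointer | no shift in the scene image |
| Hand | about 150 mm clear of the lip, wrist force near zero |

- **Cameras disagree:** the two cameras put the lip on opposite sides of the pointer, by a few millimetres. Both readings are inside the limit.
- **Reel match:** its image match score was lower than the others (0.86), though its best-match position was unchanged.
- **Not checked:** I did not compare two images over time to confirm the window stayed still after I let go.

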